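Lock the spindle shaft with the slotted disc and bar

ROBOT

A 6-joint arm with a two-finger parallel gripper is mounted at the origin on the work surface. World frame = base frame: x ahead of the robot, y to its left, z up, the work surface at z = 0. Lengths are in mm, angles in rad, forces in N, time in s.
With the tool pointing down it reaches from about 300 to 750 mm from the base axis. Payload 8.5 kg.
Tool frame: the origin (TCP) lies on the centre line of the jaws, within the pads' length; the fingertips stand 14 mm ahead of it and the grasp point (between the pads) lies 5 mm behind it; z points along the fingers, y is the line along which they close (so a half turn about z gives the same grasp; the last joint's range is limited). The gripper opens to 88 mm and grips with 3 to 60 N. Pads are 18 mm wide; open, the fingers measure 123 mm over their backs; the gripper's body (75 mm by 187 mm) begins 45 mm behind the grasp point.
Start: joints at [1.076, 0.381, 1.297, -0, 1.464, -0.215], TCP at [151.882, 528.595, 252.748] pointing down, gripper open.
Joint ranges: [-3.11, 3.11], [-0.89, 2.33], [0.22, 2.48], [-1.42, 4.56], [0.17, 2.85], [-2.88, 2.88]. Speed limits (rad/s): [2.39, 2.39, 3.14, 3.14, 3.14, 3.14].

INTERFACE

Orientations are given as a rotation vector (axis times angle).
In Python, from bench import telemetry, get_image, calibration, workorder gives the robot as it stands.
- The arm moves only by the tool carry_out, never from a script. Its argument "steps" is a list of rows, each an object with "fingers": the closure, from 0 (fully open) to 1 (shut); "xyz": the shift along the world's x, y, z in cm, a list of three; "yaw": the turn about the world's z in degrees. A call has exactly 8 rows; each row is the pose to reach, as a shift and turn from the pose commanded when the call began; what a row does not reach only later rows make up. A row lasts 1/12 s, in which the tool goes at most 41.7 mm and 7.16 degrees, less where a joint would pass 70% of its speed; a pose out of reach is approached as far as the arm can. A call with a gripper value outside its range is refused whole. The fingers move at their own pace and stop on an object; "force" is the grip in N (left out, the last holds). Time passes only in rows, so rows that repeat a pose let the fingers close, or fill a call up. It gives the time, the measured TCP pose, the force, the opening and the grip force at its end, in the units of the state.
- telemetry.observe(): the state, without advancing time (a new reading comes with each control period).
- get_image(name): name is "scene" or "top"; returns the picture (420x560x3 uint8, blue, green, red); there is no depth.
- calibration(name): a dict with "vfov" (degrees; the focal length in pixels is half the picture's height over the tangent of half this angle, whatever the lens; pixels are square), "cx", "cy" (the principal point, pixels), "pose" (4x4, takes a point from camera to world coordinates). Camera axes: x right, y down, z forward; pixel columns grow to the right and rows downward; lengths in mm; the calibration is good to about 2 mm. A picture is of the moment at which its call begins. calibration takes no time and is no camera call.
- workorder.finish_job(): hands the job in; it is judged then, once.
The state is a dict: "t": time; "q": joint angles; "joint_velocities": joint speeds; "effort": joint torques, N m; "tcp_pos": TCP position; "tcp_rot": TCP orientation; "wrist_force": force on the tool from outside, world axes, zero at the start; "torque": the same for the moment, N m; "grip_width": opening from 0.0 (shut) to 1.0 (fully open); "finger_force": force on a finger pad.
Only numpy, scipy, OpenCV 4.12 (cv2) and the standard library are available. Lean on these libraries where they do the work, as an engineer would, in place of code of your own. Each camera call takes 0.05 s, during which the arm holds its last target. There are 200 camera calls.

TASK

Lock the shaft of the upright blue spindle: turn the yellow slotted disc (its black pins are there for a fingertip to push) until its slot faces the steel locking bar, then push the bar (it has a red tab) along its guide into the slot until it is fully home, and move clear. Nothing needs gripping: never lift the bar out of its guide, and leave everything else on the bench where it stands.

Things in the scene. Friction and masses are not known exactly. Their poses are not given: they have to be found in the camera images.
- stand: Spindle stand, fixed, but placed and turned differently each time: grey base plate 200 x 320 x 12 mm, upright blue spindle with the yellow disc on top, aluminium bar guide on two pillars. Origin: on the bench on the disc axis; z up. The guide runs from the disc along the stand's -y axis; the bar slides in it towards +y, to the disc axis.
- guide (a point): Middle of the guide's floor, 120 mm above the bench, 137 mm from the disc axis. The floor reaches from 72 to 202 mm from the axis; its two side walls are 10 mm high, 23 mm apart inside and 39 mm over the outside.
- disc (a joint): Turn of the yellow slotted disc about its vertical axis (rad), growing anticlockwise seen from above; 0 or 2 pi when the slot faces the bar exactly. It starts anywhere except near there and can be turned either way. Stiff bearing (about 0.12 N m, 3 N at a pin): it stays where it is left.
- disc_top (a point): Centre of the disc's top face, on its axis, 134 mm above the bench. The disc has radius 65 mm and is 14 mm thick; a steel boss of radius 13 mm stands 12 mm up at its centre. One straight slot is cut in from the rim, 26 mm wide (3 mm of room on each side of the bar), its bottom 35 mm from the axis; a white line on the disc points along it.
- slot_mouth (a point): Middle of the slot's open end at the disc's rim, 65 mm from the axis, at the height of the disc's top; turns with the disc.
- gate (a point): Fixed point on the stand where the slot's mouth must come: 65 mm from the disc axis towards the bar, on the bar's centre line, at the height of the disc's top.
- pin0 (a point): Centre of the top of a black upright pin on the disc, diameter 12 mm, standing 34 mm above the disc's top, 45 mm from the disc axis; 60 degrees anticlockwise (from above) of the slot.
- pin1 (a point): The same for the second pin, opposite the slot (180 degrees).
- pin2 (a point): The same for the third pin, 60 degrees clockwise of the slot.
- bar: Loose steel locking bar lying in the guide, 0.35 kg, 110 mm long, 20 mm wide, 14 mm thick, with a half-round nose towards the disc and an upright red tab at its tail. Origin: middle of its underside; its +y axis points along the bar to the nose and the disc.
- bar_nose (a point): Tip of the bar's nose, at the bar's top face. It starts 73 to 87 mm from the disc axis; fully home it touches the bottom of the slot, 35 mm from the axis.
- bar_tab (a point): Middle of the rear face of the bar's red tab (the face to push, away from the disc), 30 mm above the bar's underside. The tab is 40 mm wide, 12 mm thick, and its top is 46 mm above the bar's underside.
- collet: Steel collet, 28 mm wide, 40 mm high, standing on the stand's base plate beside the guide; leave it. Origin under its centre.
- nut: Brass ring nut, 40 mm wide, 18 mm high, lying on the stand's base plate beside the guide; leave it. Origin under its centre.
- holder: Steel tool holder, a cone 50 mm wide and 85 mm high, on the bench; leave it. Origin under its centre.
- jar: White grease jar with a blue cap, 64 mm wide, 75 mm high, on the bench; leave it. Origin under its centre.
- cup: White mug, 74 mm wide, 90 mm high, on the bench; leave it. Origin under its centre.
- driver: Screwdriver with an orange handle lying on the bench; leave it. Origin under its middle, its length along its x axis.
- spanner: Steel spanner lying on the bench; leave it. Origin under its middle, its length along its x axis.
Not all that is in view belongs to the job. Leave any purple or turquoise look-alike of the bar alone.

How it is judged (in metres and radians):
On the way:
1. the disc's slot faces the bar, within 6 mm at the rim (horizontal distance between slot_mouth and gate below 0.006 m), for 0.1 s.
At the end, for the whole second after the job is handed in: The bar's nose is in the slot, within 4 mm of the slot's bottom (no more than 39 mm from the disc axis), the bar lies flat in its guide (nose height within 5 mm), the slot is in line with the bar within 6 mm at the rim, and bar and disc are at rest (y of bar_nose in the frame of stand above -0.039 m and z of bar_nose in the frame of stand between 0.129 and 0.139 m and horizontal distance between slot_mouth and gate below 0.006 m and linear speed of bar below 0.01 m/s and velocity of joint disc between -0.05 and 0.05 rad/s); the robot touches nothing.
It fails at once if the bar is lifted or tipped out of its guide (raised over 10 mm or tilted over 0.2 rad) (z of bar in the frame of stand above 0.13 m or angle between bar's own z axis and vertical above 0.2 rad).
It fails at once if something else on the bench is moved by more than 20 mm (distance of any of collet, nut, holder, jar, cup, driver, spanner from where it was at the start of the episode above 0.02 m).
It also fails if it takes over 54 s, if anything falls off the work surface, if the arm or the gripper's body presses on something with over 40 N, if the wrist force passes 120 N, or if a joint passes its speed limit or range.

## Working session

There is one attempt and no reset: what is moved stays moved. The work goes in short steps, Python scripts to look and compute and a tool call to move; the robot and the scene stay as the last step left them, time stands still between calls to the robot, and variables do not carry over. Pictures are saved under pics/ and viewed, at most 10 in all, crops included, and the job is handed in when it is done.

Besides the shell and the picture viewer there is one more tool, called by a JSON object that holds its "op" and its "data", one argument or row to a line. carry_out: Moves the arm, as the interface text tells. Its arguments: {"type":"object","properties":{"steps":{"type":"array","items":{"type":"object","properties":{"fingers":{"type":"number"},"xyz":{"type":"array","items":{"type":"number"}},"yaw":{"type":"number"}}}},"force":{"type":"number"}},"required":["steps"]}

```bash
mkdir -p pics
cat > h.py <<'E'
import numpy as np, cv2
from bench import telemetry, get_image, calibration, workorder
def cam(n):
    c=calibration(n); P=np.array(c["pose"]); f=210/np.tan(np.radians(c["vfov"])/2); return f,c["cx"],c["cy"],P
def ray(n,u,v,z):
    f,cx,cy,P=cam(n); d=P[:3,:3]@np.array([(u-cx)/f,(v-cy)/f,1]); o=P[:3,3]; return o+d*(z-o[2])/d[2]
def proj(n,p):
    f,cx,cy,P=cam(n); q=P[:3,:3].T@(np.array(p)-P[:3,3]); return q[:2]/q[2]*f+[cx,cy]
E
python3 - <<'E'
from h import *
for n in("scene","top"):
    im=get_image(n); cv2.imwrite(f"pics/{n}0.png",im); c=calibration(n); print({k:v for k,v in c.items() if k!="pose"}); print(np.round(c["pose"],3))
s=telemetry.observe(); print(s["t"],s["tcp_pos"],s["tcp_rot"])
E
```

```text
{'vfov': 45.21983409495057, 'cx': 276.6224067216859, 'cy': 211.32826071653957}
[[ 8.170000e-01  4.850000e-01 -3.110000e-01  9.636950e+02]
 [ 5.760000e-01 -6.880000e-01  4.400000e-01 -5.996580e+02]
 [-1.000000e-03 -5.390000e-01 -8.420000e-01  1.286574e+03]
 [ 0.000000e+00  0.000000e+00  0.000000e+00  1.000000e+00]]
{'vfov': 45.793054968822446, 'cx': 276.7603034421082, 'cy': 204.15561440279765}
[[-2.700000e-02 -9.850000e-01  1.680000e-01  3.379730e+02]
 [-1.000000e+00  2.500000e-02 -1.100000e-02  2.783100e+01]
 [ 7.000000e-03 -1.680000e-01 -9.860000e-01  1.328226e+03]
 [ 0.000000e+00  0.000000e+00  0.000000e+00  1.000000e+00]]
0.1 [151.78123538 528.39580822 252.21130737] [-4.38047932e-01 -3.11044273e+00  1.93995775e-03]
```

View pics/scene0.png

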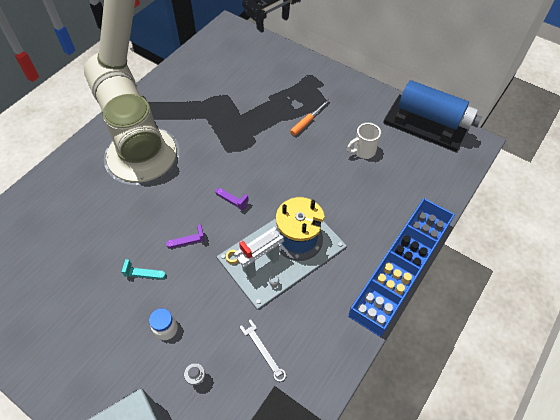

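View pics/top0.png

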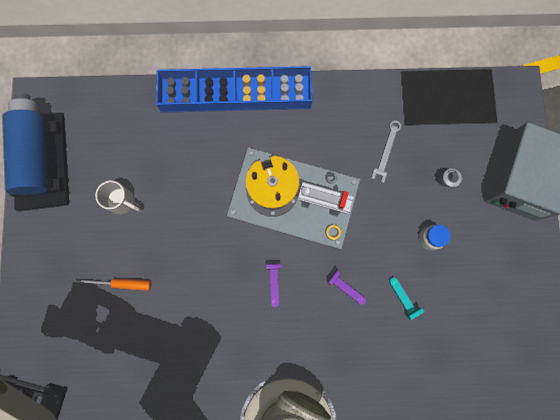

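The scene view shows the stand with its disc near (300,222). In the top view the disc is near (272,182), the guide runs right to the red tab at (344,200), and the slot seems to face up at (267,165).

Run:
```python
from h import *
out=[]
for n,b in(("scene",(210,170,370,310)),("top",(220,135,370,255))):
    im=cv2.imread(f"pics/{n}0.png"); x0,y0,x1,y1=b
    hsv=cv2.cvtColor(im,cv2.COLOR_BGR2HSV)
    def comps(lo,hi,amin):
        m=cv2.inRange(hsv,lo,hi); w=np.zeros_like(m); w[y0:y1,x0:x1]=m[y0:y1,x0:x1]
        cs,_=cv2.findContours(w,cv2.RETR_EXTERNAL,cv2.CHAIN_APPROX_NONE); return [c for c in cs if cv2.contourArea(c)>=amin]
    y=max(comps((20,120,80),(35,255,255),20),key=cv2.contourArea)
    e=cv2.fitEllipse(cv2.convexHull(y)); print(n,"disc",e[0],e[1],ray(n,*e[0],134 if n=="top" else 130))
    # world-plane circle fit from hull
    h=cv2.convexHull(y)[:,0]; w=np.array([ray(n,*p,134)[:2] for p in h]); print("circ",cv2.minEnclosingCircle(w.astype(np.float32)))
    for c in comps((0,0,0),(180,255,50),4):
        m=cv2.minAreaRect(c); print(" dark",np.round(m[0],1),np.round(m[1],1),np.round(ray(n,*m[0],168),0))
    for c in comps((0,150,80),(8,255,255),4)+comps((172,150,80),(180,255,255),4):
        m=cv2.minAreaRect(c); print(" red",np.round(m[0],1),np.round(m[1],1),round(m[2]),np.round(ray(n,*m[0],166),0))
    out.append(cv2.resize(im[y0:y1,x0:x1],(400,int(400*(y1-y0)/(x1-x0))),interpolation=cv2.INTER_CUBIC))
H=max(o.shape[0] for o in out); cv2.imwrite("pics/c1.png",np.hstack([cv2.copyMakeBorder(o,0,H-o.shape[0],0,0,0) for o in out]))
```

```text
scene disc (299.6415100097656, 218.5569305419922) (43.47542953491211, 48.65098571777344) [600.27863842  22.11963702 130.        ]
circ ((598.7050170898438, 20.048593521118164), 69.23102569580078)
 dark [303.5 228. ] [8. 3.] [636. -16. 168.]
 dark [316.1 222.7] [7.6 4.4] [654.  16. 168.]
 dark [284. 209.] [8. 2.] [562.   3. 168.]
 dark [312.5 204. ] [2.9 8. ] [615.  59. 168.]
 red [245.2 249.2] [17.8  6.6] 51 [ 550. -152.  166.]
top disc (271.93402099609375, 181.40786743164062) (52.641136169433594, 52.99961471557617) [598.01147408  24.59966168 134.        ]
circ ((599.0071411132812, 24.723703384399414), 66.47916412353516)
 red [343.3 199.5] [ 4.5 16.8] 16 [ 543. -144.  166.]
```

View pics/c1.png

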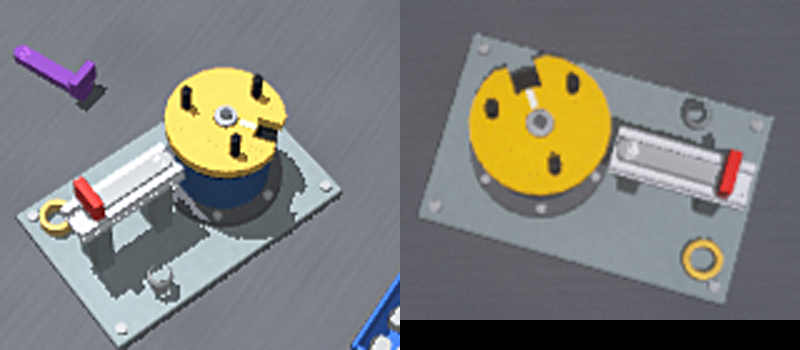

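Left crop: the slot opens to the lower right in the scene view. Right crop (top view): slot up-left at (523,75), boss (540,122), pins at (491,108), (572,83), (554,164) and base-plate bolts at (484,48), (757,125), (434,205), (714,286). Next I turn these into world positions.

Run:
```python
from h import *
k=150/400
T=lambda u,v,z: ray("top",220+u*k,135+v*k,z)[:2]
S=lambda u,v,z: ray("scene",210+u*.4,170+v*.4,z)[:2]
ang=lambda d: np.degrees(np.arctan2(d[1],d[0]))
B=[T(484,48,14),T(757,125,14),T(434,205,14),T(714,286,14)]
print("bar dir", ang(B[1]-B[0]),ang(B[3]-B[2]), ang(B[0]-B[2])-90-0, ang(B[1]-B[3])-90)
c=(T(540,122,146)+S(226,116,146))/2; print("axis",T(540,122,146),S(226,116,146))
for nm,t,s in(("pinL",(491,108),(186,98)),("pinU",(572,83),(258,88)),("pinD",(554,164),(236,146))):
    a,b=T(*t,151),S(*s,151); print(nm,a,b,ang(a-c),ang(b-c),np.hypot(*(a-c)),np.hypot(*(b-c)))
print("slot",ang(T(532,97,134)-T(540,122,146)), "tab",ang(ray("top",343.3,199.5,160)[:2]-c),ang(ray("scene",245.2,249.2,155)[:2]-c))
print(ray("top",343.3,199.5,160),ray("scene",245.2,249.2,155))
```

```text
bar dir -107.84434650439162 -107.94275225040755 -110.88296586224783 -110.2641922623509
axis [ 587.69301362 -342.10930638] [603.19185101  20.31531041]
pinL [ 600.79997944 -296.8133352 ] [557.04781628  11.82433861] -87.74268488688178 102.53263160874891 136.02188806668323 176.93729582964494
pinU [ 622.30474725 -372.64179517] [613.17439379  67.09983887] -82.7699786504081 85.55289637102518 213.44189630643857 228.6853298251717
pinD [ 547.51149471 -350.27240134] [633.92380948  -7.19555314] -104.20329655463844 75.94410527949275 195.3469174985603 158.44541816673706
slot 4.037480162238204 tab 162.54756719729957 164.61907183430137
[ 543.82513543 -144.66922752  160.        ] [ 546.01043201 -147.29885764  155.        ]
```

Run:
```python
from h import *
k=150/400
T=lambda u,v,z: ray("top",220+(u-400)*k,135+v*k,z)[:2]
S=lambda u,v,z: ray("scene",210+u*.4,170+v*.4,z)[:2]
ang=lambda d: np.degrees(np.arctan2(d[1],d[0]))
B=[T(484,48,14),T(757,125,14),T(434,205,14),T(714,286,14)]
print("bar dir", ang(B[1]-B[0]),ang(B[3]-B[2]), ang(B[0]-B[2])-90-0, ang(B[1]-B[3])-90)
c=(T(540,122,146)+S(226,116,146))/2; print("axis",T(540,122,146),S(226,116,146))
for nm,t,s in(("pinL",(491,108),(186,98)),("pinU",(572,83),(258,88)),("pinD",(554,164),(236,146))):
    a,b=T(*t,151),S(*s,151); print(nm,a,b,ang(a-c),ang(b-c),np.hypot(*(a-c)),np.hypot(*(b-c)))
print("slot",ang(T(532,97,134)-T(540,122,146)), "tab",ang(ray("top",343.3,199.5,160)[:2]-c),ang(ray("scene",245.2,249.2,155)[:2]-c))
```

```text
bar dir -107.64788888880979 -107.74441709273351 -108.2249356276956 -107.58452334974656
axis [596.99817497  23.21517869] [603.19185101  20.31531041]
pinL [610.05065246  67.44206315] [557.04781628  11.82433861] 77.70421217153316 -166.99661662589378 46.74918731939446 44.180117197310366
pinU [631.54436197  -6.88757773] [613.17439379  67.09983887] -42.335974862631474 73.90674051627256 42.5446327505154 47.18363746952841
pinD [556.80902133  11.5859989 ] [633.92380948  -7.19555314] -166.76662126745657 -40.56679781691684 44.46677541281236 44.532182461680975
slot 14.305301513118687 tab -108.67989553118409 -107.73977376308689
```

{"op": "carry_out", "data": {
  "steps": [
    {"xyz": [2.6,-2.9,0],"yaw": -3.5,"fingers": 0.5},
    {"xyz": [5.2,-5.8,0],"yaw": -7,"fingers": 0.5},
    {"xyz": [7.8,-8.7,0],"yaw": -10.5,"fingers": 0.5},
    {"xyz": [10.4,-11.6,0],"yaw": -14,"fingers": 0.5},
    {"xyz": [13,-14.5,0],"yaw": -17.5,"fingers": 0.5},
    {"xyz": [15.6,-17.4,0],"yaw": -21,"fingers": 0.5},
    {"xyz": [18.2,-20.3,0],"yaw": -24.5,"fingers": 0.5},
    {"xyz": [20.8,-23.2,0],"yaw": -28,"fingers": 0.5}
  ]
}}

```text
t: 0.77
tcp_pos: [360.6, 294.9, 252.6]
tcp_rot: [-1.182, -2.91, 0.0]
wrist_force: [0.6, 0.8, -0.2]
grip_width: 0.498
finger_force: 0.0
```

{"op": "carry_out", "data": {
  "steps": [
    {"xyz": [2.6,-2.9,0],"yaw": 0,"fingers": 0.5},
    {"xyz": [5.2,-5.8,0],"yaw": 0,"fingers": 0.5},
    {"xyz": [7.8,-8.7,0],"yaw": 0,"fingers": 0.5},
    {"xyz": [10.4,-11.6,0],"yaw": 0,"fingers": 0.5},
    {"xyz": [13,-14.5,0],"yaw": 0,"fingers": 0.5},
    {"xyz": [15.6,-17.4,0],"yaw": 0,"fingers": 0.5},
    {"xyz": [18.2,-20.3,0],"yaw": 0,"fingers": 0.5},
    {"xyz": [20.8,-23.2,0],"yaw": 0,"fingers": 0.5}
  ]
}}

```text
t: 1.43
tcp_pos: [568.7, 62.9, 252.4]
tcp_rot: [-1.178, -2.912, 0.0]
wrist_force: [-0.1, 0.7, -0.4]
grip_width: 0.499
finger_force: 0.0
```

{"op": "carry_out", "data": {
  "steps": [
    {"xyz": [2.6,-2.9,0],"yaw": 0,"fingers": 0.5},
    {"xyz": [5.2,-5.8,0],"yaw": 0,"fingers": 0.5},
    {"xyz": [6.4,-7.1,0],"yaw": 0,"fingers": 0.5},
    {"xyz": [6.4,-7.1,-2.5],"yaw": 0,"fingers": 0.5},
    {"xyz": [6.4,-7.1,-5],"yaw": 0,"fingers": 0.5},
    {"xyz": [6.4,-7.1,-5],"yaw": 0,"fingers": 0.5},
    {"xyz": [6.4,-7.1,-5],"yaw": 0,"fingers": 0.5},
    {"xyz": [6.4,-7.1,-5],"yaw": 0,"fingers": 0.5}
  ]
}}

```text
t: 2.1
tcp_pos: [632.2, -6.3, 204.1]
tcp_rot: [1.177, 2.911, 0.0]
wrist_force: [0.6, 0.4, 0.1]
grip_width: 0.498
finger_force: 0.0
```

Run:
```python
from h import *
im=get_image("scene"); a=cv2.resize(im[150:270,230:390],(640,480),interpolation=cv2.INTER_CUBIC); cv2.imwrite("pics/c2.png",a)
print(telemetry.observe()["tcp_pos"], proj("scene",(632.5,-7.8,168)))
```

```text
[632.37410098  -6.25453836 204.52373813] [304.11335362 224.93790002]
```

View pics/c2.png

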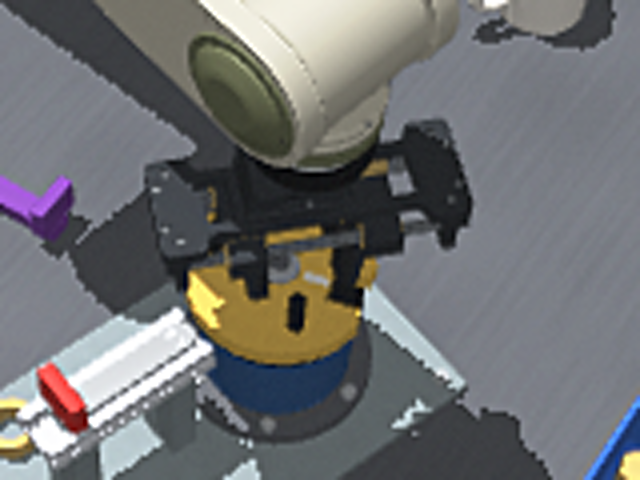

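The crop shows pin2 at (296,312) centred between the fingers at (255,285) and (345,290). I descend and close gently on it.

{"op": "carry_out", "data": {
  "steps": [
    {"xyz": [0,-0.1,-1.5],"yaw": 0,"fingers": 0.5},
    {"xyz": [0,-0.1,-3],"yaw": 0,"fingers": 0.5},
    {"xyz": [0,-0.1,-4],"yaw": 0,"fingers": 0.5},
    {"xyz": [0,-0.1,-4],"yaw": 0,"fingers": 0.6},
    {"xyz": [0,-0.1,-4],"yaw": 0,"fingers": 0.7},
    {"xyz": [0,-0.1,-4],"yaw": 0,"fingers": 0.8},
    {"xyz": [0,-0.1,-4],"yaw": 0,"fingers": 0.84},
    {"xyz": [0,-0.1,-4],"yaw": 0,"fingers": 0.84}
  ],
  "force": 8
}}

```text
t: 2.82
tcp_pos: [632.1, -7.4, 163.6]
tcp_rot: [1.177, 2.911, 0.0]
wrist_force: [0.2, -0.2, 0.4]
grip_width: 0.17
finger_force: 0.0
```

Run:
```python
import numpy as np
a=np.radians(-44.2-125.6*np.arange(25)/24); p=4.5*np.c_[np.cos(a),np.sin(a)]
for i in(0,8,16): print([[round(float(x),2) for x in p[i+j]-p[i]]+[round(-125.6/24*j,1)] for j in range(1,9)])
```

```text
[[-0.3, -0.28, -5.2], [-0.62, -0.53, -10.5], [-0.97, -0.76, -15.7], [-1.33, -0.95, -20.9], [-1.71, -1.1, -26.2], [-2.11, -1.22, -31.4], [-2.51, -1.31, -36.6], [-2.92, -1.35, -41.9]]
[[-0.41, -0.01, -5.2], [-0.82, 0.02, -10.5], [-1.23, 0.08, -15.7], [-1.62, 0.19, -20.9], [-2.01, 0.32, -26.2], [-2.38, 0.5, -31.4], [-2.74, 0.7, -36.6], [-3.08, 0.94, -41.9]]
[[-0.31, 0.27, -5.2], [-0.6, 0.56, -10.5], [-0.86, 0.88, -15.7], [-1.09, 1.22, -20.9], [-1.28, 1.58, -26.2], [-1.44, 1.96, -31.4], [-1.57, 2.35, -36.6], [-1.66, 2.75, -41.9]]
```

{"op": "carry_out", "data": {
  "steps": [
    {"xyz": [-0.3,-0.28,0],"yaw": -5.2,"fingers": 0.84},
    {"xyz": [-0.62,-0.53,0],"yaw": -10.5,"fingers": 0.84},
    {"xyz": [-0.97,-0.76,0],"yaw": -15.7,"fingers": 0.84},
    {"xyz": [-1.33,-0.95,0],"yaw": -20.9,"fingers": 0.84},
    {"xyz": [-1.71,-1.1,0],"yaw": -26.2,"fingers": 0.84},
    {"xyz": [-2.11,-1.22,0],"yaw": -31.4,"fingers": 0.84},
    {"xyz": [-2.51,-1.31,0],"yaw": -36.6,"fingers": 0.84},
    {"xyz": [-2.92,-1.35,0],"yaw": -41.9,"fingers": 0.84}
  ]
}}

```text
t: 3.48
tcp_pos: [603.3, -20.8, 163.5]
tcp_rot: [2.145, 2.293, 0.003]
wrist_force: [3.1, 1.9, -1.0]
grip_width: 0.157
finger_force: 1.5
```

Gentle force, as expected; I carry on.

{"op": "carry_out", "data": {
  "steps": [
    {"xyz": [-0.41,-0.01,0],"yaw": -5.2,"fingers": 0.84},
    {"xyz": [-0.82,0.02,0],"yaw": -10.5,"fingers": 0.84},
    {"xyz": [-1.23,0.08,0],"yaw": -15.7,"fingers": 0.84},
    {"xyz": [-1.62,0.19,0],"yaw": -20.9,"fingers": 0.84},
    {"xyz": [-2.01,0.32,0],"yaw": -26.2,"fingers": 0.84},
    {"xyz": [-2.38,0.5,0],"yaw": -31.4,"fingers": 0.84},
    {"xyz": [-2.74,0.7,0],"yaw": -36.6,"fingers": 0.84},
    {"xyz": [-3.08,0.94,0],"yaw": -41.9,"fingers": 0.84}
  ]
}}

```text
t: 4.15
tcp_pos: [572.6, -11.7, 163.5]
tcp_rot: [2.823, 1.374, 0.004]
wrist_force: [3.9, -0.9, -0.6]
grip_width: 0.161
finger_force: 1.4
```

{"op": "carry_out", "data": {
  "steps": [
    {"xyz": [-0.31,0.27,0],"yaw": -5.2,"fingers": 0.84},
    {"xyz": [-0.6,0.56,0],"yaw": -10.5,"fingers": 0.84},
    {"xyz": [-0.86,0.88,0],"yaw": -15.7,"fingers": 0.84},
    {"xyz": [-1.09,1.22,0],"yaw": -20.9,"fingers": 0.84},
    {"xyz": [-1.28,1.58,0],"yaw": -26.2,"fingers": 0.84},
    {"xyz": [-1.44,1.96,0],"yaw": -31.4,"fingers": 0.84},
    {"xyz": [-1.57,2.35,0],"yaw": -36.6,"fingers": 0.84},
    {"xyz": [-1.66,2.75,0],"yaw": -41.9,"fingers": 0.84}
  ]
}}

```text
t: 4.82
tcp_pos: [555.8, 15.6, 163.5]
tcp_rot: [3.128, 0.274, 0.003]
wrist_force: [2.1, -2.3, -0.7]
grip_width: 0.16
finger_force: 1.5
```

{"op": "carry_out", "data": {
  "steps": [
    {"xyz": [0,0,0],"yaw": 0,"fingers": 0.6},
    {"xyz": [0,0,0],"yaw": 0,"fingers": 0.6},
    {"xyz": [0,0,2],"yaw": 0,"fingers": 0.6},
    {"xyz": [0,0,5],"yaw": 0,"fingers": 0.6},
    {"xyz": [0,0,8],"yaw": 0,"fingers": 0.8},
    {"xyz": [-0.5,-4,8],"yaw": 7,"fingers": 1},
    {"xyz": [-1,-8,8],"yaw": 14,"fingers": 1},
    {"xyz": [-1.5,-12,8],"yaw": 21,"fingers": 1}
  ]
}}

```text
t: 5.48
tcp_pos: [541.0, -97.8, 243.5]
tcp_rot: [3.031, 0.825, 0.002]
wrist_force: [1.0, -0.3, 0.0]
grip_width: 0.123
finger_force: 0.0
```

{"op": "carry_out", "data": {
  "steps": [
    {"xyz": [-0.2,-3,0],"yaw": 7,"fingers": 1},
    {"xyz": [-0.5,-6,0],"yaw": 14,"fingers": 1},
    {"xyz": [-0.8,-8.5,0],"yaw": 21,"fingers": 1},
    {"xyz": [-0.8,-10,0],"yaw": 28,"fingers": 1},
    {"xyz": [-0.8,-10,0],"yaw": 35,"fingers": 1},
    {"xyz": [-0.8,-10,0],"yaw": 41,"fingers": 1},
    {"xyz": [-0.8,-10,0],"yaw": 41,"fingers": 1},
    {"xyz": [-0.8,-10,0],"yaw": 41,"fingers": 1}
  ]
}}

```text
t: 6.15
tcp_pos: [533.3, -196.9, 242.8]
tcp_rot: [-2.561, -1.819, -0.0]
wrist_force: [-0.4, -0.5, 0.0]
grip_width: 0.003
finger_force: 0.0
```

Run:
```python
from h import *
o=[]
for n,(x0,y0,x1,y1) in(("scene",(210,170,370,290)),("top",(220,135,380,255))):
    im=get_image(n); cv2.imwrite(f"pics/{n}3.png",im); o.append(cv2.resize(im[y0:y1,x0:x1],(400,300),interpolation=cv2.INTER_CUBIC))
cv2.imwrite("pics/c3.png",np.hstack(o))
```

```text
(no output)
```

View pics/c3.png

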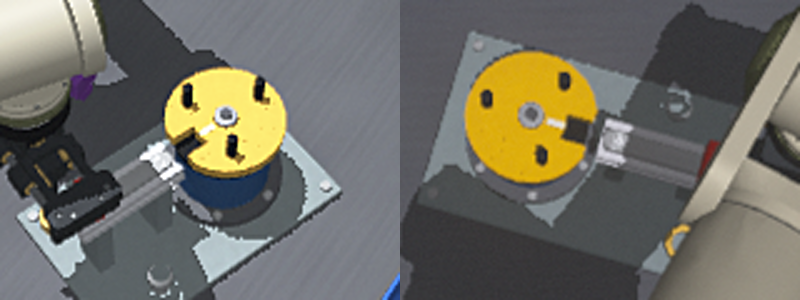

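Both views show the slot facing the bar (slot at (577,128) in the top crop, bar nose at (612,140)). I check the angle from the pins.

Run:
```python
from h import *
T=lambda u,v,z: ray("top",220+(u-400)*.4,135+v*.4,z)[:2]
S=lambda u,v,z: ray("scene",210+u*.4,170+v*.4,z)[:2]
ang=lambda d: np.degrees(np.arctan2(d[1],d[0]))
for n,P in(("top",[T(*p,151) for p in((487,98),(565,81),(541,155))]),("scene",[S(*p,151) for p in((187,97),(259,88),(232,147))])):
    c=np.mean(P,0); print(n,c,[ang(p-c) for p in P])
print("slot",ang(T(577,128,130)-T(531,114,146)), "line",ang(T(555,122,134)-T(531,114,146)))
print("bar", ang(T(708,157,160)-T(612,140,134)))
```

```text
top [599.05788486  23.39009001] [np.float64(71.48748545942715), np.float64(-49.19512519916801), np.float64(-168.88893254290713)]
scene [600.80896996  23.53059373] [np.float64(-167.03866847764843), np.float64(73.3133860458859), np.float64(-48.35940595907421)]
slot -104.6206118393302 line -104.37468856684053
bar -105.02805184347223
```

The slot is at about -108.1° and the bar at about -107.8°, so they are aligned. Next I line up behind the tab and descend.

{"op": "carry_out", "data": {
  "steps": [
    {"xyz": [-0.35,0.1,-2],"yaw": 1.4,"fingers": 1},
    {"xyz": [-0.35,0.1,-4],"yaw": 1.4,"fingers": 1},
    {"xyz": [-0.35,0.1,-6],"yaw": 1.4,"fingers": 1},
    {"xyz": [-0.35,0.1,-8],"yaw": 1.4,"fingers": 1},
    {"xyz": [-0.35,0.1,-8.7],"yaw": 1.4,"fingers": 1},
    {"xyz": [-0.2,0.58,-8.7],"yaw": 1.4,"fingers": 1},
    {"xyz": [-0.04,1.05,-8.7],"yaw": 1.4,"fingers": 1},
    {"xyz": [0.11,1.53,-8.7],"yaw": 1.4,"fingers": 1}
  ]
}}

```text
t: 6.92
tcp_pos: [535.1, -181.1, 157.1]
tcp_rot: [2.536, 1.851, 0.001]
wrist_force: [-0.5, -0.6, -0.0]
grip_width: 0.003
finger_force: 0.0
```

{"op": "carry_out", "data": {
  "steps": [
    {"xyz": [0.12,0.38,0],"yaw": 0,"fingers": 1},
    {"xyz": [0.24,0.76,0],"yaw": 0,"fingers": 1},
    {"xyz": [0.37,1.14,0],"yaw": 0,"fingers": 1},
    {"xyz": [0.49,1.52,0],"yaw": 0,"fingers": 1},
    {"xyz": [0.61,1.9,0],"yaw": 0,"fingers": 1},
    {"xyz": [0.73,2.28,0],"yaw": 0,"fingers": 1},
    {"xyz": [0.86,2.67,0],"yaw": 0,"fingers": 1},
    {"xyz": [0.98,3.05,0],"yaw": 0,"fingers": 1}
  ]
}}

```text
t: 7.58
tcp_pos: [544.4, -151.0, 156.0]
tcp_rot: [2.537, 1.852, -0.0]
wrist_force: [-1.5, -4.1, 1.5]
grip_width: 0.008
finger_force: 1.9
```

{"op": "carry_out", "data": {
  "steps": [
    {"xyz": [0.09,0.29,0],"yaw": 0,"fingers": 1},
    {"xyz": [0.18,0.57,0],"yaw": 0,"fingers": 1},
    {"xyz": [0.28,0.86,0],"yaw": 0,"fingers": 1},
    {"xyz": [0.37,1.14,0],"yaw": 0,"fingers": 1},
    {"xyz": [0.46,1.43,0],"yaw": 0,"fingers": 1},
    {"xyz": [0.55,1.71,0],"yaw": 0,"fingers": 1},
    {"xyz": [0.61,1.9,0],"yaw": 0,"fingers": 1},
    {"xyz": [0.67,2.09,0],"yaw": 0,"fingers": 1}
  ]
}}

```text
t: 8.25
tcp_pos: [551.1, -130.0, 155.9]
tcp_rot: [2.537, 1.852, -0.0]
wrist_force: [-1.5, -5.0, 4.5]
grip_width: 0.004
finger_force: 2.6
```

{"op": "carry_out", "data": {
  "steps": [
    {"xyz": [0.03,0.1,0],"yaw": 0,"fingers": 1},
    {"xyz": [0.06,0.19,0],"yaw": 0,"fingers": 1},
    {"xyz": [0.09,0.29,0],"yaw": 0,"fingers": 1},
    {"xyz": [0.12,0.38,0],"yaw": 0,"fingers": 1},
    {"xyz": [0.14,0.43,0],"yaw": 0,"fingers": 1},
    {"xyz": [0.15,0.48,0],"yaw": 0,"fingers": 1},
    {"xyz": [0.15,0.48,0],"yaw": 0,"fingers": 1},
    {"xyz": [0.15,0.48,0],"yaw": 0,"fingers": 1}
  ]
}}

```text
t: 8.92
tcp_pos: [552.5, -125.2, 155.9]
tcp_rot: [2.537, 1.852, 0.0]
wrist_force: [-1.0, -4.2, 4.7]
grip_width: 0.007
finger_force: 2.3
```

{"op": "carry_out", "data": {
  "steps": [
    {"xyz": [0.02,0.06,0],"yaw": 0,"fingers": 1},
    {"xyz": [0.04,0.11,0],"yaw": 0,"fingers": 1},
    {"xyz": [0.05,0.17,0],"yaw": 0,"fingers": 1},
    {"xyz": [0.07,0.22,0],"yaw": 0,"fingers": 1},
    {"xyz": [0.09,0.28,0],"yaw": 0,"fingers": 1},
    {"xyz": [0.1,0.31,0],"yaw": 0,"fingers": 1},
    {"xyz": [0.1,0.31,0],"yaw": 0,"fingers": 1},
    {"xyz": [0.1,0.31,0],"yaw": 0,"fingers": 1}
  ]
}}

```text
t: 9.58
tcp_pos: [553.1, -124.0, 156.0]
tcp_rot: [2.536, 1.85, -0.004]
wrist_force: [-6.5, -13.3, 5.3]
grip_width: 0.005
finger_force: 7.4
```

Force has risen at the predicted depth (155 mm against 154), so the bar is home. I back off, rise and look.

{"op": "carry_out", "data": {
  "steps": [
    {"xyz": [-0.3,-0.95,0],"yaw": 0,"fingers": 1},
    {"xyz": [-0.9,-2.9,0],"yaw": 0,"fingers": 1},
    {"xyz": [-1.2,-3.8,2],"yaw": 0,"fingers": 1},
    {"xyz": [-1.2,-3.8,6],"yaw": 0,"fingers": 1},
    {"xyz": [-1.2,-3.8,10],"yaw": 0,"fingers": 1},
    {"xyz": [-3,-7.5,10],"yaw": 0,"fingers": 1},
    {"xyz": [-5,-11,10],"yaw": 0,"fingers": 1},
    {"xyz": [-7,-14,10],"yaw": 0,"fingers": 1}
  ]
}}

```text
t: 10.25
tcp_pos: [482.8, -262.8, 255.7]
tcp_rot: [-2.535, -1.854, -0.002]
wrist_force: [-0.2, -0.3, -1.0]
grip_width: 0.005
finger_force: 0.0
```

Run:
```python
from h import *
o=[]
for n,(x0,y0,x1,y1) in(("scene",(210,170,370,290)),("top",(220,135,380,255))):
    im=get_image(n); o.append(cv2.resize(im[y0:y1,x0:x1],(400,300),interpolation=cv2.INTER_CUBIC))
cv2.imwrite("pics/c4.png",np.hstack(o)); s=telemetry.observe(); print(s["tcp_pos"],s["wrist_force"])
```

```text
[ 481.40099802 -265.01518192  255.11549727] [0.43771343 0.89795165 0.1454185 ]
```

View pics/c4.png

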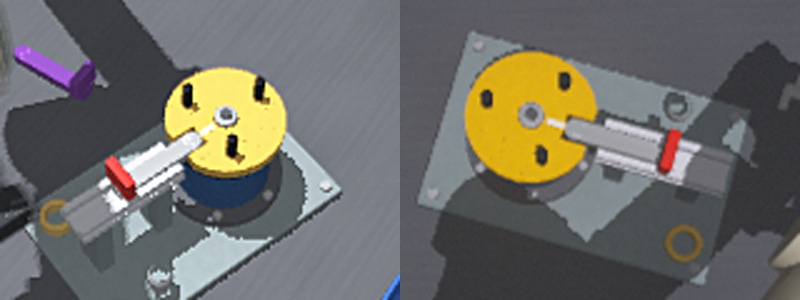

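The bar's nose fills the slot, reaching about (566,126) in the top crop, roughly 36 mm from the boss. The tab is at (671,150) and the arm is clear, so I hand it in.

```bash
python3 -c "
from bench import workorder; print(workorder.finish_job())"
```

```text
the job is handed in; nothing more can be done
None
```

I turned the disc until its slot faced the bar, pushed the bar home (about 36 mm from the axis by camera; the limit is 39 mm) and moved the arm clear, then handed the job in at about 10 s; no verdict was returned.

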